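Space the gear-rack dividers with the hooked spacer

ROBOT

A 6-joint arm with a two-finger parallel gripper is mounted at the origin on the work surface. World frame = base frame: x ahead of the robot, y to its left, z up, the work surface at z = 0. Lengths are in m, angles in rad, forces in N, time in s.
With the tool pointing down it reaches from about 0.4 to 0.825 m from the base axis. Payload 7 kg.
Tool frame: the origin (TCP) lies at the very end of the fingers, on their centre line; the grasp point (between the pads) lies 19 mm behind it (arm.grip_point_offset is the distance from the TCP to the grasp point, in m); z points along the fingers, y is the line along which they close (so a half turn about z gives the same grasp; the last joint's range is limited). The gripper opens to 88 mm and grips with 3 to 60 N. Pads are 19 mm wide; open, the fingers measure 130 mm over their backs; the gripper's body (78 mm by 193 mm) begins 47 mm behind the grasp point.
Start: joints at [1.394, 0.359, 0.012, 0, -1.224, -0.288], TCP at [0.303, 0.603, 0.227] pointing down, gripper open.
Joint ranges: [-3.07, 3.07], [-1.43, 2.12], [-1.02, 1.25], [-3.03, 1.67], [-3.05, -0], [-3.03, 3.03]. Speed limits (rad/s): [2.39, 2.39, 3.01, 3.14, 3.14, 3.14].

INTERFACE

Orientations are given as [roll, pitch, yaw] about the fixed x, y, z axes, in that order (R = Rz(yaw) Ry(pitch) Rx(roll)).
In Python, from station import arm, cams gives the robot as it stands.
- The arm moves only by the shell command python3 -m handwheel 'ROWS' [FORCE]. ROWS is JSON, a list that holds one entry, the list of rows, each a list of 7 numbers: the shift along the tool's x, y, z normalised to -1 to 1, where 1 is 0.08 m, then the turn, a rotation vector about the tool's x, y, z normalised to -1 to 1, where 1 is 0.5 rad, then the closure in counts, from 0 (fully open) to 255 (shut). In form: [[[x, y, z, wx, wy, wz, hand], ...]]. A call has 1 to 5 rows; each row is the pose to reach, as a shift and turn from the pose commanded when the call began, along the tool's axes at that moment; what a row does not reach only later rows make up. A row lasts 1/8 s, in which the tool goes at most 62.5 mm and 10.7 degrees, less where a joint would pass 70% of its speed; a pose out of reach is approached as far as the arm can. A call with a number of a shift or a turn outside -1 to 1 is refused whole. A call with a gripper value outside its range is refused whole. The fingers move at their own pace and stop on an object; FORCE is the grip in N (left out, the last holds). Time passes only in rows, so rows that repeat a pose let the fingers close. It gives the time, the measured TCP pose, the force, the opening and the grip force at its end, in the units of the state.
- arm.get_state(): the state, without advancing time (a new reading comes with each control period).
- cams.grab_frame(name): name is "scene" or "top" or "wrist"; returns the picture (400x640x3 uint8, blue, green, red); there is no depth.
- cams.camera_info(name): a dict with "camera_matrix" (3x3 intrinsics, pixels), "dist_coeffs" ([k1, k2, p1, p2, k3] as OpenCV has them; the pictures are not rectified), "R" (3x3) and "t" (3): a world point X has camera coordinates R X + t; the wrist camera has in their place "hand_eye" (4x4, takes a point from camera to tool coordinates, whose origin is the TCP and whose axes are the flange's). Camera axes: x right, y down, z forward; pixel columns grow to the right and rows downward; lengths in m; the calibration is good to about 2 mm. A picture is of the moment at which its call begins: read the wrist's pose just before it. camera_info takes no time and is no camera call.
- arm.job_done(): hands the job in; it is judged then, once.
The state is a dict: "t": time; "q": joint angles; "qd": joint speeds; "joint_efforts": joint torques, N m; "eef_pos": TCP position; "ee_rot": TCP orientation; "force": force on the tool from outside, world axes, zero at the start; "moment": the same for the moment, N m; "width": finger opening in m; "gripper_force": force on a finger pad.
Only numpy, scipy, OpenCV 4.12 (cv2) and the standard library are available. Lean on these libraries where they do the work, as an engineer would, in place of code of your own. Each camera call takes 0.05 s, during which the arm holds its last target. There are 200 camera calls.

TASK

Two sliding blue dividers of the gear rack still have to be spaced. Take the yellow hooked spacer from the white plastic mat and, the blue divider nearer the fixed wooden ones first, hook it over the divider and draw it in until the spacer's thick leg rests snugly but gently (a few newtons) against the neighbour, without shoving that neighbour along; then step the spacer on and set the other blue divider the same way. Finally stand the spacer upright back on the mat, and leave the mug, camera housing, float clip and carabiner where they are.

Things in the scene. Friction and masses are not known exactly. Their poses are not given: they have to be found in the camera images.
- fixed_end_top (a point): Centre of the top face of the last screwed-down divider, nearest the blue ones: immovable dark wood upright plate, 90 mm along the rack's x, 12 mm thick along its y, 40 mm high, top 50 mm above the shelf. Axes are the rack's: y runs along the row towards the blue dividers, z up.
- slider_one_top (a point): Centre of the top face of the first blue divider, next in the row; same size and height. Slides only along the rack's y and stays where left; about 5 N of dry friction resists it. Starts 60 to 76 mm beyond the last fixed divider, centre to centre; right at 48 mm (36 mm gap).
- slider_two_top (a point): Centre of the top face of the second blue divider, last in the row; same size, height, sliding and friction (about 5 N: a harder push on a set divider shoves it along). Starts at least 42 mm beyond the first; right at 48 mm beyond the first one's final place (36 mm gap).
- spacer_center (a point): Point on the axis of the spacer's black grip, 43 mm above the spacer's underside (half-way up); z up, at the start within about 0.8 rad of the world's axes. Grasp it by the grip: 30 mm (x) by 26 mm (y), centred on x = y = 0, from 44 to 86 mm above the underside. In use its y lies along the rack's y, thick leg towards the fixed dividers.
- mat_center (a point): Centre of the top face of the white plastic mat, 140 x 140 x 4 mm, fixed on the shelf, on which the spacer stands at the start; its top is 4 mm above the shelf.
- spacer: The spacer, 0.1 to 0.16 kg, read at its grip; origin below it, level with the underside. The yellow upside-down U under it is clamped up to 7 mm off-centre in y, either way, which no pose reading shows. From the U's own middle: thick leg y = -27.5 to -13.5, thin hook leg 20.5 to 27.5 mm, 34 mm in x, 36 mm high, open slot between, bridge 8 mm thick. Thick leg's outer to hook's inner face: 48 mm.
- fixed_end: The last fixed divider; origin at the centre of its underside, 40 mm below its top, same axes.
- rack: The rack: wood base board 130 x 300 x 10 mm with three fixed dividers 48 mm apart (36 mm gaps) and two blue sliding ones; origin under the board's centre, axes as above, turned up to about 0.3 rad. A 5 mm high steel bar closes the +y end of the row.
- mug: White ceramic mug, 80 mm across, 95 mm high, origin at the centre of its underside; leave alone.
- housing: Black camera housing, 105 mm wide, 75 mm high, with grey lens port towards its -x and a red press button on top; origin at the centre of its underside; leave alone.
- clip: Orange hard plastic float clip, 45 x 90 x 32 mm, origin at the centre of its underside; leave alone.
- carabiner: Stainless carabiner lying flat, about 56 x 100 x 10 mm, origin at the centre of its underside; leave alone.

How it is judged:
By the outcome, as a careful person would: the job done as asked, in the order asked, and still so for the second after the job is handed in, with the robot touching nothing.
It also fails if it takes over 72 s, if anything falls off the work surface, if the arm or the gripper's body presses on something with over 40 N, if the wrist force passes 120 N, or if a joint passes its speed limit or range.

## Working session

There is one attempt and no reset: what is moved stays moved. The work goes in short steps, Python scripts to look and compute and a shell command to move; the robot and the scene stay as the last step left them, time stands still between calls to the robot, and variables do not carry over. Pictures are saved under pics/ and viewed, at most 13 in all, crops included, and the job is handed in when it is done.

```bash
ls; mkdir -p pics
python3 - <<'E'
from station import arm,cams
import cv2,numpy as np
s=arm.get_state(); print({k:np.round(v,4).tolist() for k,v in s.items()}, arm.grip_point_offset)
for n in ("top","scene","wrist"):
    i=cams.camera_info(n); print(n,{k:np.round(v,4).tolist() for k,v in i.items()})
    cv2.imwrite(f"pics/{n}0.png",cams.grab_frame(n))
E
```

```text
pics
{'t': 0.0, 'q': [1.3941, 0.3594, 0.0111, -0.0003, -1.2241, -0.2881], 'qd': [0.0, -0.0003, -0.0015, -0.0006, -0.0011, -0.0003], 'joint_efforts': [-0.0014, -58.2716, 29.3075, 6.9977, 0.0071, -0.0002], 'eef_pos': [0.3024, 0.6029, 0.2256], 'ee_rot': [3.14, -0.0002, -0.4649], 'force': [0.354, 0.36, 0.4887], 'moment': [-0.0113, -0.0828, -0.0705], 'gripper_force': 0.0, 'width': 0.0875} 0.0188
top {'camera_matrix': [[487.418, 0.0, 325.7905], [0.0, 487.418, 196.2519], [0.0, 0.0, 1.0]], 'dist_coeffs': [-0.0926, 0.0, 0.0, 0.0, 0.0], 'R': [[0.0026, -0.9998, -0.0189], [-0.9961, -0.0009, -0.0887], [0.0886, 0.019, -0.9959]], 't': [-0.012, 0.6008, 1.3904]}
scene {'camera_matrix': [[369.3229, 0.0, 321.7583], [0.0, 369.3229, 197.2104], [0.0, 0.0, 1.0]], 'dist_coeffs': [-0.0534, 0.0, 0.0, 0.0, 0.0], 'R': [[0.792, 0.6104, -0.0132], [0.3845, -0.5154, -0.7659], [-0.4743, 0.6015, -0.6428]], 't': [-0.4522, -0.189, 1.3152]}
wrist {'camera_matrix': [[326.1005, 0.0, 318.4345], [0.0, 326.1005, 198.111], [0.0, 0.0, 1.0]], 'dist_coeffs': [-0.0622, 0.0, 0.0, 0.0, 0.0], 'hand_eye': [[-0.0006, -0.9645, -0.2642, 0.0713], [1.0, -0.0007, 0.0003, -0.0001], [-0.0004, -0.2642, 0.9645, -0.1582], [0.0, 0.0, 0.0, 1.0]]}
```

View pics/top0.png

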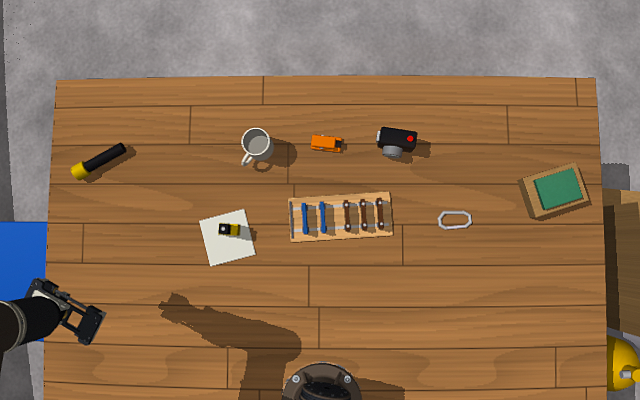

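View pics/scene0.png

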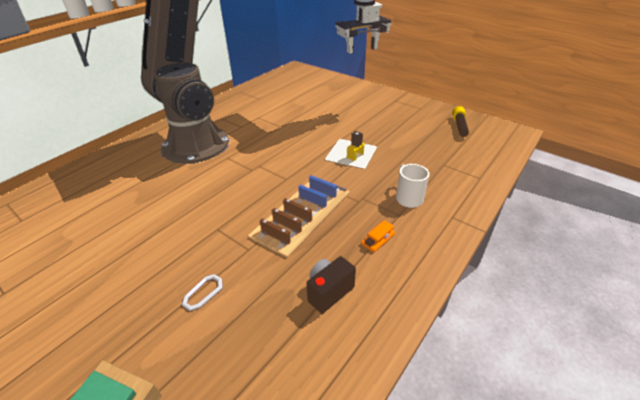

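The top view shows the mat at about (228,237), the spacer's grip near (224,229), the blue dividers at x≈305 and 322, and the fixed ones at 347, 363 and 380. The scene view agrees. Next step is to turn these into coordinates.

```bash
cat > h.py <<'E'
from station import arm,cams
import cv2,numpy as np
from scipy.spatial.transform import Rotation as Ro
def pose(s): return Ro.from_euler('xyz',s['ee_rot']).as_matrix(),np.array(s['eef_pos'])
def cam(n,s=None):
    i=cams.camera_info(n); K=np.array(i['camera_matrix']); d=np.array(i['dist_coeffs'])
    if n=='wrist':
        R,p=pose(s); H=np.array(i['hand_eye']); Rc=R@H[:3,:3]; c=R@H[:3,3]+p
    else:
        Rc=np.array(i['R']).T; c=-Rc@np.array(i['t'])
    return K,d,Rc,c
def cast(C,px,z):
    K,d,Rc,c=C
    u=cv2.undistortPoints(np.array(px,float).reshape(-1,1,2),K,d).reshape(-1,2)
    r=np.c_[u,np.ones(len(u))]@Rc.T
    return c+r*((z-c[2])/r[:,2])[:,None]
def proj(C,X):
    K,d,Rc,c=C
    return cv2.projectPoints((np.atleast_2d(X)-c)@Rc,np.zeros(3),np.zeros(3),K,d)[0].reshape(-1,2)
def go(x,y,z,yaw=None,s=None):
    "normalised tool shift (unit 0.08m) and turn (unit .5rad) to reach TCP x,y,z,yaw"
    R,p=pose(s or arm.get_state()); sh=R.T@(np.array([x,y,z])-p)/.08
    w=[0,0,0]
    if yaw is not None: w=Ro.from_matrix(R.T@Ro.from_euler('xyz',[np.pi,0,yaw]).as_matrix()).as_rotvec()/.5
    return np.round(np.r_[sh,w],4)
def blobs(img,lo,hi,amin=20):
    m=cv2.inRange(cv2.cvtColor(img,cv2.COLOR_BGR2HSV),lo,hi)
    cs,_=cv2.findContours(m,cv2.RETR_EXTERNAL,cv2.CHAIN_APPROX_NONE)
    return sorted([c for c in cs if cv2.contourArea(c)>=amin],key=cv2.contourArea,reverse=True)
E
python3 - <<'E'
from h import *
np.set_printoptions(precision=4,suppress=True)
C=cam('top')
print(cast(C,[(228,237)],.004),cast(C,[(224,229)],.09))
print(cast(C,[(305,218),(322,217),(347,216),(363,215),(380,214)],.05))
print(cast(C,[(389,192),(392,235)],.01), cast(C,[(256,145)],.09))
print(go(.40,.20,.25,0))
E
```

```text
[[0.4816 0.2782 0.004 ]] [[0.5034 0.2709 0.09  ]]
[[ 0.5364  0.0477  0.05  ]
 [ 0.5393 -0.0008  0.05  ]
 [ 0.5423 -0.072   0.05  ]
 [ 0.5452 -0.1175  0.05  ]
 [ 0.5481 -0.1659  0.05  ]]
[[ 0.615  -0.1966  0.01  ]
 [ 0.4888 -0.2043  0.01  ]] [[0.74   0.1849 0.09  ]]
[ 3.3489  3.9568 -0.2968  0.0028  0.0003 -0.9297]
```

```bash
python3 -m handwheel '[[[0.45,0.35,-0.1,0,0,0,0],[0.9,0.7,-0.2,0,0,0,0]]]'; python3 -m handwheel '[[[0.45,0.35,-0.1,0,0,0,0],[0.9,0.7,-0.2,0,0,0,0]]]'; python3 -m handwheel '[[[0.45,0.35,-0.1,0,0,0,0],[0.9,0.7,-0.2,0,0,0,0]]]';  python3 -m handwheel '[[[0.45,0.35,-0.1,0,0,-0.3,0],[0.9,0.7,-0.2,0,0,-0.6,0],[0.9,0.7,-0.2,0,0,-0.9,0],[0.9,0.7,-0.2,0,0,-0.93,0]]]'
python3 - <<'E'
from h import *
s=arm.get_state(); print(s['t'],s['eef_pos'],s['ee_rot'])
cv2.imwrite("pics/w1.png",cams.grab_frame("wrist"))
E
```

```text
t: 0.4
eef_pos: [0.3419, 0.5201, 0.2419]
ee_rot: [3.14, -0.0, -0.464]
force: [0.5, 0.7, 0.2]
width: 0.0876
gripper_force: 0.0
t: 0.65
eef_pos: [0.3814, 0.4372, 0.2586]
ee_rot: [3.141, 0.0, -0.465]
force: [0.3, 0.4, 0.7]
width: 0.0878
gripper_force: 0.0
t: 0.9
eef_pos: [0.4207, 0.3549, 0.2747]
ee_rot: [3.141, 0.0, -0.465]
force: [0.9, 0.8, 1.3]
width: 0.0878
gripper_force: 0.0
t: 1.4
eef_pos: [0.4597, 0.2735, 0.2906]
ee_rot: [-3.141, 0.0, -0.001]
force: [0.2, -0.1, -0.4]
width: 0.0875
gripper_force: 0.0
1.4 [0.45972638 0.27349648 0.2905511 ] [-3.14144284e+00  7.92586828e-05 -1.20572412e-03]
```

View pics/w1.png

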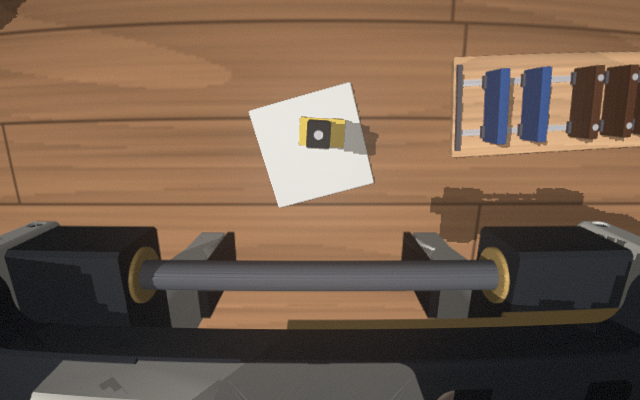

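The wrist view shows the grip's white dot at (319,134), the yellow bridge spanning x≈299–345 at nearly zero yaw, and the mat at about (311,145). The rack is visible on the right. I'll measure these precisely.

```bash
cat > m1.py <<'E'
from h import *
np.set_printoptions(precision=4,suppress=True)
s=arm.get_state(); C=cam('wrist',s); im=cams.grab_frame('wrist')
def rect(c,z):
    q=cast(C,c.reshape(-1,2),z)[:,:2].astype(np.float32); return q,cv2.minAreaRect(q)
y=blobs(im,(18,90,60),(35,255,255))[0]; q,r=rect(y,.048); print('bridge',r)
w=blobs(im,(0,0,150),(180,60,255),2000)
for c in w[:1]: print('mat',rect(c,.004)[1])
hsv=cv2.cvtColor(im,cv2.COLOR_BGR2HSV)
x0,y0,ww,hh=cv2.boundingRect(y); roi=np.zeros(im.shape[:2],np.uint8); roi[y0-4:y0+hh+4,x0-3:x0+ww-3]=255
dk=((hsv[...,2]<70)&(roi>0)).astype(np.uint8)
c=max(cv2.findContours(dk,0,cv2.CHAIN_APPROX_NONE)[0],key=cv2.contourArea); print('grip bb',cv2.boundingRect(c),rect(c,.09)[1])
g=((hsv[...,2]>120)&(hsv[...,1]<50)).astype(np.uint8)*cv2.drawContours(np.zeros_like(dk),[cv2.convexHull(c)],-1,1,-1)
ys,xs=np.nonzero(g); 
if len(xs): print('dot',xs.mean(),ys.mean(),len(xs),cast(C,[(xs.mean(),ys.mean())],.09))
for c in blobs(im,(105,90,40),(130,255,255),150)[:2]: q,r=rect(c,.05); print('blue',r)
E
python3 m1.py
python3 - <<'E'
import cv2; a=cv2.imread('pics/w1.png')[80:210,240:390]; cv2.imwrite('pics/w1c.png',cv2.resize(a,None,fx=4,fy=4,interpolation=cv2.INTER_CUBIC))
E
```

```text
bridge ((0.2362239509820938, 0.06854377686977386), (0.49958205223083496, 0.024324258789420128), 89.94792938232422)
mat ((0.48071151971817017, 0.281619131565094), (0.14001448452472687, 0.13971920311450958), 15.146552085876465)
grip bb (285, 312, 331, 22) ((0.2601565718650818, 0.08785302937030792), (0.45906734466552734, 0.03447618708014488), 88.16252136230469)
blue ((0.5384649038314819, 0.009432456456124783), (0.08709266781806946, 0.03343366086483002), 4.052191734313965)
blue ((0.535147488117218, 0.05912168323993683), (0.08836580067873001, 0.0286848247051239), 3.9822914600372314)
```

View pics/w1c.png

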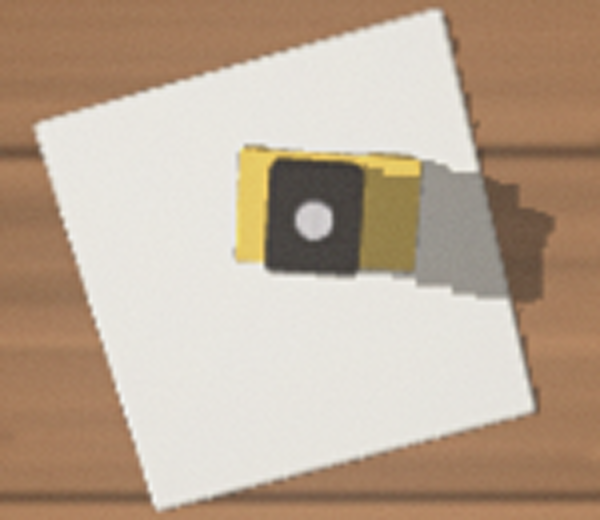

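The crop confirms the grip-top centre at about (318.7,135). The yellow bridge's edges are at x≈299.5 (left) and 344.5 (right) on that row, with a yaw of about −0.06.

Run:
```python
from h import *
np.set_printoptions(precision=4,suppress=True)
s=arm.get_state(); C=cam('wrist',s)
p=lambda x,y:(240+x/4-.4,80+y/4-.4)
g=cast(C,[p(315,216),p(268,216),p(362,216)],.09); b=cast(C,[p(239,205),p(419,220),p(243,148),p(235,262),p(421,160),p(415,272)],.048)
print(g,b,sep='\n'); print('U len',b[0]-b[1],'mid',(b[0]+b[1])/2)
print(go(g[0][0],g[0][1],.12,-.06))
```

```text
[[0.5048 0.274  0.09  ]
 [0.5049 0.2867 0.09  ]
 [0.5048 0.2612 0.09  ]]
[[0.5052 0.2969 0.048 ]
 [0.5006 0.2425 0.048 ]
 [0.522  0.2955 0.048 ]
 [0.488  0.2984 0.048 ]
 [0.5184 0.2422 0.048 ]
 [0.4848 0.2434 0.048 ]]
U len [0.0046 0.0545 0.    ] mid [0.5029 0.2697 0.048 ]
[0.5684 0.0004 2.1291 0.0005 0.0006 0.1154]
```

```bash
python3 -m handwheel '[[[0.3,0,0.5,0,0,0.13,0],[0.57,0,1,0,0,0.13,0],[0.57,0,1,0,0,0.13,0]]]' 20 | sed -n 1,4p; python3 -m handwheel '[[[0,0,0.5,0,0,0,0],[0,0,1,0,0,0,0],[0,0,1,0,0,0,0]]]' | sed -n 1,4p
python3 - <<'E'
from h import *
np.set_printoptions(precision=4,suppress=True)
s=arm.get_state(); C=cam('wrist',s); print(go(.5048,.274,.056,-.065),s['t'])
im=cams.grab_frame("wrist"); print(proj(C,[[.5048,.274,.09]]))
cv2.imwrite("pics/w2.png",im)
E
```

```text
t: 1.88
eef_pos: [0.5042, 0.2732, 0.2065]
ee_rot: [3.136, 0.005, -0.068]
force: [-0.5, -0.3, 0.4]
t: 2.25
eef_pos: [0.5037, 0.2734, 0.129]
ee_rot: [3.138, 0.003, -0.065]
force: [0.7, -0.3, 0.5]
[ 0.0166 -0.011   0.9129  0.007   0.0061 -0.001 ] 2.25
[[317.1777 222.1941]]
```

View pics/w2.png

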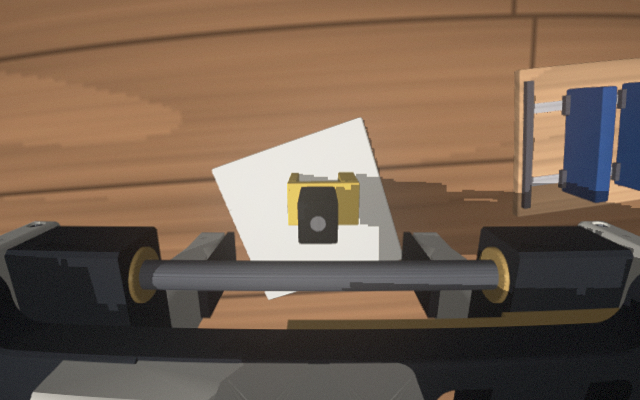

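The wrist view shows the spacer square to the tool, with the dot at (318,223) against a predicted (317,222). The U is offset about 4.3 mm towards the thick leg, on the image right. Now I'll descend and grip.

```bash
python3 -m handwheel '[[[0.01,0,0.5,0,0,0,0],[0.01,-0.005,0.91,0,0,0,0],[0.01,-0.005,0.91,0,0,0,0],[0.01,-0.005,0.91,0,0,0,255],[0.01,-0.005,0.91,0,0,0,255]]]' 25; python3 -m handwheel '[[[0,0,0,0,0,0,255],[0,0,0,0,0,0,255],[0,0,0,0,0,0,255]]]'
```

```text
t: 2.92
eef_pos: [0.5071, 0.2755, 0.06]
ee_rot: [-3.139, -0.002, -0.065]
force: [1.0, 0.4, 1.0]
width: 0.0729
gripper_force: 0.0
t: 3.3
eef_pos: [0.5061, 0.2744, 0.0579]
ee_rot: [-3.142, -0.0, -0.065]
force: [-0.5, 0.4, -0.0]
width: 0.0433
gripper_force: 0.0
```

```bash
python3 -m handwheel '[[[0,0,0,0,0,0,255],[0,0,0,0,0,0,255],[0,0,0,0,0,0,255],[0,0,0,0,0,0,255]]]'; python3 -m handwheel '[[[0,0,-0.5,0,0,0,255],[0,0,-1,0,0,0,255],[0,0,-1,0,0,0,255]]]'; python3 -m handwheel '[[[0,0,-0.5,0,0,0,255],[0,0,-0.5,0,0,0,255]]]'
cat > rack.py <<'E'
from h import *
np.set_printoptions(precision=4,suppress=True)
import sys
n=sys.argv[1]; s=arm.get_state(); C=cam(n,s); im=cams.grab_frame(n); cv2.imwrite(sys.argv[2],im)
print(s['t'],s['eef_pos'],s['ee_rot'][2])
E
python3 rack.py wrist pics/w3.png; python3 -c "
from h import *
print(go(.475,-.02,.215,.055))"
```

```text
t: 3.8
eef_pos: [0.506, 0.2743, 0.0577]
ee_rot: [3.141, 0.0, -0.065]
force: [0.1, -1.0, -0.9]
width: 0.0258
gripper_force: 25.0
t: 4.18
eef_pos: [0.5077, 0.2758, 0.1411]
ee_rot: [-3.137, -0.004, -0.064]
force: [0.7, 0.6, -2.2]
width: 0.0255
gripper_force: 25.0
t: 4.42
eef_pos: [0.5072, 0.2754, 0.18]
ee_rot: [-3.138, -0.003, -0.064]
force: [-0.6, -0.6, -0.3]
width: 0.026
gripper_force: 25.0
4.425 [0.5072 0.2754 0.18  ] -0.06444143374738376
[-1.5040e-01  3.7014e+00 -4.6510e-01 -3.0000e-03 -2.2000e-03 -2.3980e-01]
```

```bash
python3 -m handwheel '[[[-0.02,0.5,-0.06,0,0,0,255],[-0.04,0.93,-0.12,0,0,0,255]]]'|sed -n 2p; python3 -m handwheel '[[[-0.02,0.5,-0.06,0,0,0,255],[-0.04,0.93,-0.12,0,0,0,255]]]' |sed -n 2p; python3 -m handwheel '[[[-0.02,0.5,-0.06,0,0,0,255],[-0.04,0.93,-0.12,0,0,0,255]]]' |sed -n 2p;  python3 -m handwheel '[[[-0.02,0.5,-0.06,0,0,-0.2,255],[-0.03,0.93,-0.1,0,0,-0.24,255],[-0.03,0.93,-0.1,0,0,-0.24,255]]]'; python3 -m handwheel '[[[0,0,0,0,0,0,255]]]'
python3 rack.py wrist pics/w4.png;python3 rack.py top pics/t4.png
```

```text
eef_pos: [0.4969, 0.199, 0.1855]
eef_pos: [0.4888, 0.1247, 0.1955]
eef_pos: [0.4808, 0.0508, 0.2051]
t: 5.6
eef_pos: [0.4737, -0.0236, 0.2133]
ee_rot: [3.141, 0.002, 0.053]
force: [0.2, -0.5, -1.5]
width: 0.026
gripper_force: 25.0
t: 5.72
eef_pos: [0.4743, -0.0219, 0.2135]
ee_rot: [3.141, 0.002, 0.054]
force: [-0.0, 0.7, -1.3]
width: 0.0264
gripper_force: 25.0
5.725 [ 0.4743 -0.0219  0.2135] 0.054226924210639904
5.775 [ 0.4745 -0.0215  0.2137] 0.05497859100378699
```

View pics/w4.png

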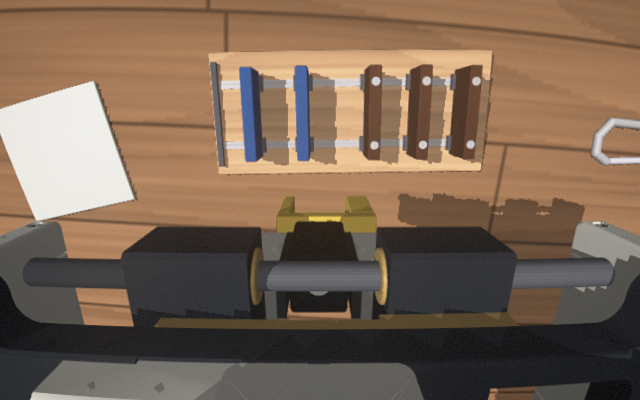

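The wrist view shows the spacer held square, with the thick leg on the right. The blue dividers are at x≈250 and 303 and the last fixed one at x≈373. I'll enlarge the rack to get the edges.

Run:
```python
import cv2; a=cv2.imread('pics/w4.png')[45:180,205:405]; cv2.imwrite('pics/w4c.png',cv2.resize(a,None,fx=4,fy=4,interpolation=cv2.INTER_CUBIC))
```

```text
(no output)
```

View pics/w4c.png

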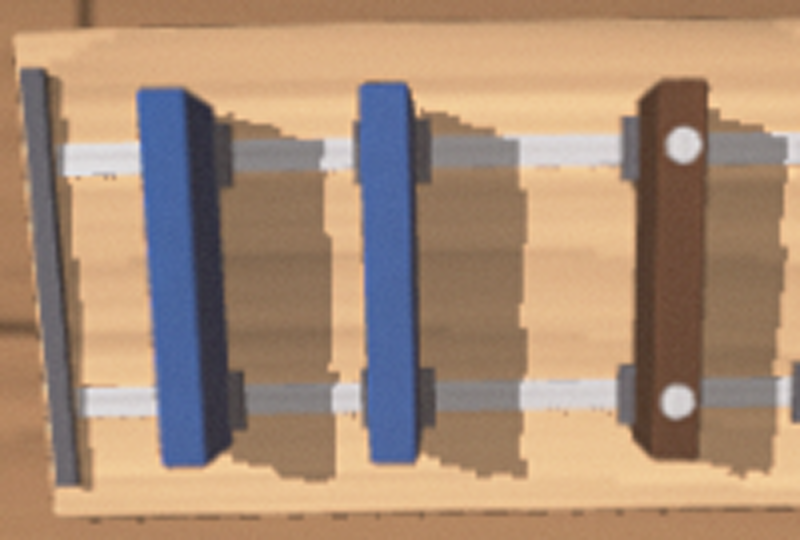

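The crop gives these top faces, in crop pixels: S2 (140–185, 89) to (163–206, 466), S1 (360–407, 84) to (370–416, 463), fixed (660–708, 80) to (652–702, 458).

Run:
```python
from h import *
np.set_printoptions(precision=4,suppress=True)
s=arm.get_state(); C=cam('wrist',s)
p=lambda x,y:(205+x/4-.4,45+y/4-.4)
T={'S2':[(140,90),(185,88),(163,466),(206,466)],'S1':[(360,84),(407,83),(370,463),(416,463)],'F':[(660,80),(708,80),(652,458),(702,458)]}
ce={}
for k,v in T.items():
    w=cast(C,[p(*a) for a in v],.05); m=(w[:2].mean(0)-w[2:].mean(0)); ce[k]=w.mean(0)
    print(k,ce[k],'thk',np.linalg.norm(w[0]-w[1]),np.linalg.norm(w[2]-w[3]),'len',np.linalg.norm(m),'yaw',np.arctan2(m[1],m[0]))
v=ce['S2']-ce['F']; yaw=np.arctan2(-v[0],v[1]); print('row yaw',yaw)
# camera correction: where grip was
```

```text
S2 [0.5362 0.05   0.05  ] thk 0.01058689613904047 0.010765726001059451 len 0.08880289430622565 yaw 0.06463398203870514
S1 [ 0.5398 -0.0017  0.05  ] thk 0.0109328785644094 0.011425309759638408 len 0.08901700578691012 yaw 0.068642829189707
F [ 0.5448 -0.0718  0.05  ] thk 0.011212193743169539 0.012468936450258001 len 0.08870585875691196 yaw 0.07599976653811974
row yaw 0.07057047824508364
```

```bash
python3 -c "
from h import *
print(go(.541,-.0009,.0737,.0705))"
```

```text
[ 8.447e-01 -2.086e-01  1.751e+00  2.000e-04  2.200e-03 -3.000e-02]
```

```bash
python3 -m handwheel '[[[0.42,-0.1,0.3,0,0,-0.03,255],[0.845,-0.21,0.75,0,0,-0.03,255],[0.845,-0.21,0.9,0,0,-0.03,255],[0.845,-0.21,0.9,0,0,-0.03,255]]]'; python3 rack.py wrist pics/w5.png; python3 -c "
from h import *
print(go(.541,-.0009,.0737,.0705))"
```

```text
t: 6.32
eef_pos: [0.5402, -0.001, 0.1412]
ee_rot: [3.141, 0.003, 0.071]
force: [-0.2, -0.6, -0.6]
width: 0.0258
gripper_force: 25.0
6.325 [ 0.5402 -0.001   0.1412] 0.07093345558346575
[ 3.100e-03 -2.200e-03  8.597e-01  8.000e-04  2.100e-03  8.000e-04]
```

View pics/w5.png

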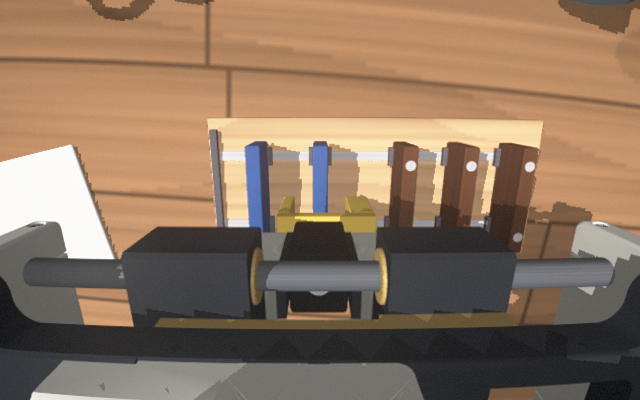

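The view shows S1 at x≈320, centred in the U's slot (295–345), and the rack square to the tool. I'll descend, then draw in towards −y (tool +y).

```bash
python3 -m handwheel '[[[0,0,0.4,0,0,0,255],[0,0,0.7,0,0,0,255],[0,0,0.86,0,0,0,255],[0,0,0.86,0,0,0,255]]]'; python3 -m handwheel '[[[0,0.05,0,0,0,0,255],[0,0.1,0,0,0,0,255],[0,0.12,0,0,0,0,255],[0,0.12,0,0,0,0,255]]]'
```

```text
t: 6.88
eef_pos: [0.5412, -0.0013, 0.0742]
ee_rot: [3.141, -0.0, 0.07]
force: [0.2, -1.0, -1.3]
width: 0.0255
gripper_force: 25.0
t: 7.38
eef_pos: [0.5421, -0.0111, 0.074]
ee_rot: [-3.141, -0.0, 0.07]
force: [0.4, 0.1, -0.7]
width: 0.026
gripper_force: 25.0
```

```bash
python3 -m handwheel '[[[0,0.03,0,0,0,0,255],[0,0.06,0,0,0,0,255],[0,0.08,0,0,0,0,255],[0,0.1,0,0,0,0,255]]]'|sed -n 2,4p; python3 -m handwheel '[[[0,0.03,0,0,0,0,255],[0,0.06,0,0,0,0,255],[0,0.08,0,0,0,0,255],[0,0.1,0,0,0,0,255]]]'|sed -n 2,4p; python3 -m handwheel '[[[0,0.01,0,0,0,0,255],[0,0.02,0,0,0,0,255],[0,0.02,0,0,0,0,255]]]'|sed -n 2,4p
```

```text
eef_pos: [0.5427, -0.0183, 0.0738]
ee_rot: [-3.141, -0.0, 0.07]
force: [-1.6, 4.3, -0.5]
eef_pos: [0.5432, -0.0264, 0.0738]
ee_rot: [-3.141, -0.0, 0.07]
force: [-1.6, 4.0, 0.8]
eef_pos: [0.5434, -0.0281, 0.0738]
ee_rot: [-3.141, -0.0, 0.07]
force: [-1.6, 5.0, 1.3]
```

```bash
python3 -m handwheel '[[[0,0.02,0,0,0,0,255],[0,0.04,0,0,0,0,255],[0,0.04,0,0,0,0,255]]]'|sed -n 2,4p; python3 -m handwheel '[[[0,0.01,0,0,0,0,255],[0,0.01,0,0,0,0,255]]]'|sed -n '2p;4p';python3 -m handwheel '[[[0,0.01,0,0,0,0,255],[0,0.01,0,0,0,0,255]]]'|sed -n '2p;4p'
```

```text
eef_pos: [0.5436, -0.0315, 0.0738]
ee_rot: [-3.141, -0.0, 0.07]
force: [-1.4, 4.1, 0.5]
eef_pos: [0.5436, -0.0323, 0.0738]
force: [-0.8, 4.1, 0.8]
eef_pos: [0.5437, -0.0331, 0.0738]
force: [-0.4, 5.3, 2.0]
```

```bash
python3 -m handwheel '[[[0,0.006,0,0,0,0,255],[0,0.006,0,0,0,0,255]]]'|sed -n '2p;4p';python3 -m handwheel '[[[0,0.006,0,0,0,0,255],[0,0.006,0,0,0,0,255]]]'|sed -n '2p;4p'
```

```text
eef_pos: [0.5438, -0.0336, 0.0738]
force: [0.2, 4.5, 1.7]
eef_pos: [0.5438, -0.0341, 0.0738]
force: [-1.0, 4.5, 1.8]
```

```bash
python3 -m handwheel '[[[0,0.006,0,0,0,0,255],[0,0.006,0,0,0,0,255]]]'|sed -n '2p;4p'
```

```text
eef_pos: [0.5438, -0.0344, 0.0738]
force: [-1.1, 6.1, 1.5]
```

```bash
python3 -m handwheel '[[[0,0.003,0,0,0,0,255],[0,0.003,0,0,0,0,255]]]'|sed -n '2p;4p'; python3 -m handwheel '[[[0,0.003,0,0,0,0,255],[0,0.003,0,0,0,0,255]]]'|sed -n '2p;4p'
```

```text
eef_pos: [0.5438, -0.0345, 0.0738]
force: [-1.8, 7.6, 2.5]
eef_pos: [0.5438, -0.0345, 0.0738]
force: [-1.4, 8.1, 2.2]
```

```bash
python3 -m handwheel '[[[0,-0.06,0,0,0,0,255],[0,-0.12,0,0,0,0,255],[0,-0.125,0,0,0,0,255],[0,-0.125,0,0,0,0,255]]]'|sed -n '2p;4p'; python3 -m handwheel '[[[0,0,-0.4,0,0,0,255],[0,0,-0.75,0,0,0,255],[0,0,-0.75,0,0,0,255]]]'|sed -n '2p;4p'; python3 -m handwheel '[[[0,-0.5,0,0,0,0,255],[0,-0.94,0,0,0,0,255],[0,-0.94,0,0,0,0,255],[0,-0.94,0,0,0,0,255]]]'|sed -n '2p;4p'; python3 rack.py wrist pics/w6.png
```

```text
eef_pos: [0.543, -0.0253, 0.0737]
force: [-1.7, 0.3, -1.8]
eef_pos: [0.5446, -0.025, 0.1361]
force: [0.8, 0.2, -2.2]
eef_pos: [0.5373, 0.0496, 0.1331]
force: [-0.7, 0.4, -0.3]
12.25 [0.5373 0.0496 0.1331] 0.07064525617759676
```

View pics/w6.png

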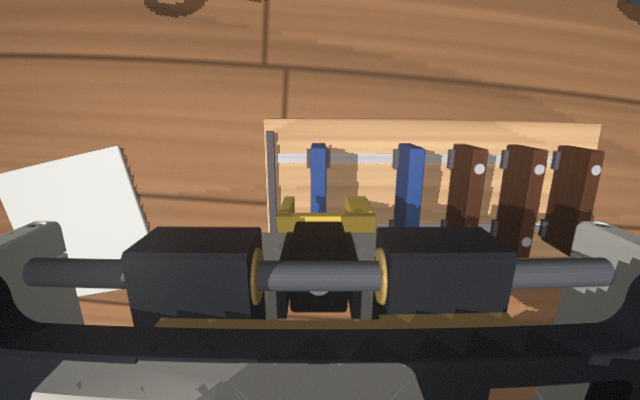

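S1 is now evenly spaced with the fixed row. S2 at x≈318 sits in the slot, and the hook is clear of the bar. I'll descend and draw S2.

```bash
python3 -m handwheel '[[[0,0,0.35,0,0,0,255],[0,0,0.6,0,0,0,255],[0,0,0.74,0,0,0,255],[0,0,0.74,0,0,0,255]]]'|sed -n '2p;4p'; python3 -m handwheel '[[[0,0.05,0,0,0,0,255],[0,0.1,0,0,0,0,255],[0,0.12,0,0,0,0,255],[0,0.14,0,0,0,0,255]]]'|sed -n '2p;4p'; python3 -m handwheel '[[[0,0.03,0,0,0,0,255],[0,0.06,0,0,0,0,255],[0,0.08,0,0,0,0,255],[0,0.1,0,0,0,0,255]]]'|sed -n '2p;4p'; python3 -m handwheel '[[[0,0.03,0,0,0,0,255],[0,0.06,0,0,0,0,255],[0,0.08,0,0,0,0,255],[0,0.1,0,0,0,0,255]]]'|sed -n '2p;4p'
```

```text
eef_pos: [0.5374, 0.0491, 0.0739]
force: [-0.5, 0.4, -1.0]
eef_pos: [0.5388, 0.0391, 0.0749]
force: [-1.4, 4.5, 1.2]
eef_pos: [0.5394, 0.0314, 0.0749]
force: [-1.6, 5.5, -0.1]
eef_pos: [0.54, 0.0234, 0.0749]
force: [-1.3, 5.0, 0.6]
```

```bash
python3 -m handwheel '[[[0,0.03,0,0,0,0,255],[0,0.06,0,0,0,0,255],[0,0.08,0,0,0,0,255],[0,0.09,0,0,0,0,255],[0,0.09,0,0,0,0,255]]]'|sed -n '2p;4p'; python3 -m handwheel '[[[0,0.01,0,0,0,0,255],[0,0.01,0,0,0,0,255]]]'|sed -n '2p;4p';  python3 -m handwheel '[[[0,0.008,0,0,0,0,255],[0,0.008,0,0,0,0,255]]]'|sed -n '2p;4p'
```

```text
eef_pos: [0.5405, 0.016, 0.0748]
force: [-0.4, 5.1, 1.6]
eef_pos: [0.5405, 0.0151, 0.0747]
force: [-0.3, 5.2, 1.8]
eef_pos: [0.5406, 0.0143, 0.0747]
force: [-1.5, 5.0, 1.5]
```

```bash
python3 -m handwheel '[[[0,0.004,0,0,0,0,255],[0,0.004,0,0,0,0,255]]]'|sed -n '2p;4p'; python3 -m handwheel '[[[0,0.004,0,0,0,0,255],[0,0.004,0,0,0,0,255]]]'|sed -n '2p;4p'
```

```text
eef_pos: [0.5406, 0.014, 0.0747]
force: [-0.7, 4.7, 1.2]
eef_pos: [0.5406, 0.0136, 0.0747]
force: [-0.6, 4.5, 1.7]
```

```bash
python3 -m handwheel '[[[0,0.003,0,0,0,0,255],[0,0.003,0,0,0,0,255]]]'|sed -n '2p;4p'
```

```text
eef_pos: [0.5406, 0.0134, 0.0747]
force: [0.1, 4.8, 1.5]
```

```bash
python3 -m handwheel '[[[0,0.003,0,0,0,0,255],[0,0.003,0,0,0,0,255]]]'|sed -n '2p;4p'
```

```text
eef_pos: [0.5407, 0.0134, 0.0747]
force: [-0.8, 5.7, 2.3]
```

```bash
python3 -m handwheel '[[[0,0.002,0,0,0,0,255],[0,0.002,0,0,0,0,255]]]'|sed -n '2p;4p';python3 -m handwheel '[[[0,0,0,0,0,0,255]]]'|sed -n '2p;4p'
```

```text
eef_pos: [0.5406, 0.0134, 0.0747]
force: [-0.7, 8.3, 1.8]
eef_pos: [0.5406, 0.0134, 0.0747]
force: [-0.7, 7.5, 2.7]
```

```bash
python3 -m handwheel '[[[0,-0.06,0,0,0,0,255],[0,-0.12,0,0,0,0,255],[0,-0.13,0,0,0,0,255],[0,-0.13,0,0,0,0,255]]]'|sed -n '2p;4p'; python3 -m handwheel '[[[0,0,-0.4,0,0,0,255],[0,0,-0.8,0,0,0,255],[0,0,-0.95,0,0,0,255],[0,0,-0.95,0,0,0,255]]]'|sed -n '2p;4p'; python3 -c "
from h import *
print(go(.481,.284,.14,.07))"
```

```text
eef_pos: [0.5395, 0.0231, 0.0745]
force: [-0.2, -0.4, -0.8]
eef_pos: [0.5398, 0.0233, 0.1509]
force: [-0.6, -0.0, -1.6]
[-5.0550e-01 -3.3027e+00  1.3770e-01 -1.2000e-03 -2.4000e-03  0.0000e+00]
```

```bash
python3 -m handwheel '[[[-0.06,-0.45,0,0,0,0,255],[-0.12,-0.83,0,0,0,0,255]]]'|sed -n '2p'; python3 -m handwheel '[[[-0.06,-0.45,0,0,0,0,255],[-0.13,-0.83,0,0,0,0,255]]]'|sed -n '2p'; python3 -m handwheel '[[[-0.06,-0.45,0,0,0,0,255],[-0.13,-0.83,0,0,0,0,255]]]'|sed -n '2p'; python3 -m handwheel '[[[-0.06,-0.45,0.07,0,0,0,255],[-0.13,-0.81,0.14,0,0,0,255],[-0.13,-0.81,0.14,0,0,0,255],[-0.13,-0.81,0.14,0,0,0,255]]]'|sed -n '2,4p'; python3 rack.py wrist pics/w7.png;  python3 -c "
from h import *
print(go(.481,.284,.06,.07))"
```

```text
eef_pos: [0.5244, 0.089, 0.1489]
eef_pos: [0.5093, 0.1549, 0.1489]
eef_pos: [0.4943, 0.2205, 0.1488]
eef_pos: [0.4799, 0.283, 0.1382]
ee_rot: [3.14, 0.002, 0.07]
force: [1.3, 0.5, -0.8]
19.05 [0.4799 0.283  0.1382] 0.07041499229220682
[ 1.280e-02 -1.440e-02  9.816e-01  2.100e-03  2.300e-03 -3.000e-04]
```

View pics/w7.png

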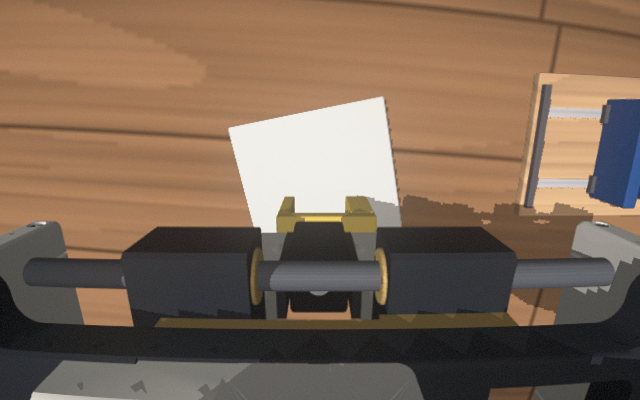

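The mat lies under the spacer as computed. Lowering.

```bash
python3 -m handwheel '[[[0.01,-0.01,0.4,0,0,0,255],[0.01,-0.01,0.75,0,0,0,255],[0.01,-0.01,0.92,0,0,0,255],[0.01,-0.01,0.97,0,0,0,255],[0.01,-0.01,0.97,0,0,0,255]]]'|sed -n '2,4p'; python3 -m handwheel '[[[0,0,0.01,0,0,0,255],[0,0,0.018,0,0,0,255],[0,0,0.018,0,0,0,255]]]'|sed -n '2,4p'
```

```text
eef_pos: [0.4816, 0.2846, 0.0623]
ee_rot: [-3.141, -0.001, 0.07]
force: [0.1, 0.3, -1.6]
eef_pos: [0.4812, 0.2847, 0.0607]
ee_rot: [-3.141, -0.0, 0.07]
force: [0.0, 0.3, -1.0]
```

```bash
python3 -m handwheel '[[[0,0,0.012,0,0,0,255],[0,0,0.02,0,0,0,255],[0,0,0.02,0,0,0,255]]]'|sed -n '2p;4p'; python3 -m handwheel '[[[0,0,0.01,0,0,0,255],[0,0,0.01,0,0,0,255]]]'|sed -n '2p;4p'
```

```text
eef_pos: [0.4811, 0.2845, 0.0586]
force: [-0.3, -0.2, -1.5]
eef_pos: [0.4811, 0.2845, 0.0579]
force: [-0.3, 0.1, -1.4]
```

```bash
python3 -m handwheel '[[[0,0,0.008,0,0,0,255],[0,0,0.008,0,0,0,255],[0,0,0.008,0,0,0,255]]]'|sed -n '2p;4p'
```

```text
eef_pos: [0.4812, 0.2846, 0.0575]
force: [-0.9, -0.8, 4.8]
```

Contact with the mat. Releasing and lifting away.

```bash
python3 -m handwheel '[[[0,0,0,0,0,0,200],[0,0,0,0,0,0,130],[0,0,0,0,0,0,60],[0,0,0,0,0,0,0],[0,0,0,0,0,0,0]]]'; python3 -m handwheel '[[[0,0,0,0,0,0,0],[0,0,0,0,0,0,0],[0,0,0,0,0,0,0]]]'|sed -n 5p; python3 -m handwheel '[[[0,0,-0.3,0,0,0,0],[0,0,-0.7,0,0,0,0],[0,0,-1,0,0,0,0]]]'|sed -n '2p;4,5p'; python3 -m handwheel '[[[-0.3,0,-0.5,0,0,0,0],[-0.6,0,-1,0,0,0,0],[-0.6,0,-1,0,0,0,0]]]'|sed -n '2p;4,5p'; python3 rack.py wrist pics/w8.png
```

```text
t: 21.72
eef_pos: [0.4811, 0.2845, 0.0572]
ee_rot: [3.141, 0.0, 0.07]
force: [-0.2, -0.7, -0.4]
width: 0.0602
gripper_force: 0.0
width: 0.0865
eef_pos: [0.4814, 0.2847, 0.1386]
force: [-0.9, 0.0, -0.1]
width: 0.0877
eef_pos: [0.4335, 0.2823, 0.2211]
force: [0.3, -0.0, -0.0]
width: 0.0879
22.85 [0.4335 0.2823 0.2211] 0.07150691741223247
```

View pics/w8.png

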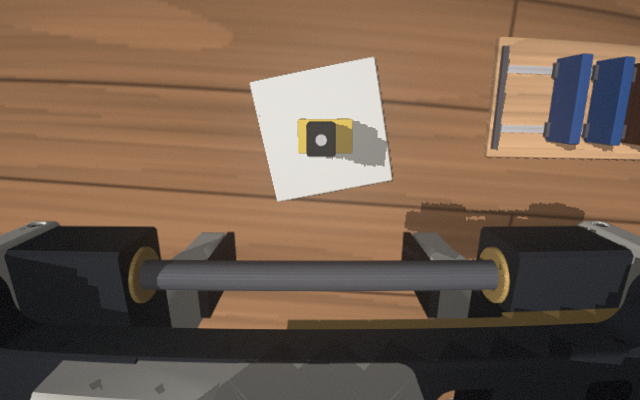

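The spacer stands upright in the middle of the mat at about (321,138), and the arm is clear. S2's contact came exactly 48 mm from S1's contact, so S1 was not shoved.

```bash
python3 -c "
from station import arm
print(arm.job_done())"
```

```text
the job is handed in; nothing more can be done
None
```

I handed the job in at about 23 s: both blue dividers are set by gentle contact of about 3 N, the nearer one first, and the spacer stands upright on the mat; the mug, camera housing, float clip and carabiner were left alone.

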